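# Pack the drill-chuck case in two layers

## Robot

A 7-joint arm with a two-finger parallel gripper is mounted at the origin on the work surface. World frame = base frame: x ahead of the robot, y to its left, z up, the work surface at z = 0. Lengths are in m, angles in rad, forces in N, time in s.
With the tool pointing down it reaches from about 0.425 to 0.925 m from the base axis. Payload 6.8 kg.
Tool frame: the origin (TCP) lies at the very end of the fingers, on their centre line; the grasp point (between the pads) lies bot.tcp_to_grasp behind it (bot.tcp_to_grasp is the distance from the TCP to the grasp point, in m); z points along the fingers, y is the line along which they close (so a half turn about z gives the same grasp; the last joint's range is limited). The gripper opens to 85 mm and grips with 20 to 120 N. Pads are 22 mm wide; open, the fingers measure 114 mm over their backs; the gripper's body (76 mm by 85 mm) begins 54 mm behind the grasp point. The pads swing forward as they close: fully open they stand 13 mm farther back than shut.
Start: joints at [1.208, 0.477, 0.022, 1.555, -0.011, 1.109, -0.083], TCP at [0.17, -0.653, 0.231] pointing down, gripper open.
Joint ranges: [-2.96, 2.96], [-0.34, 2.1], [-1.41, 1.46], [0.24, 2.44], [-1.37, 4.51], [0.17, 1.92], [-2.96, 2.96]. Speed limits (rad/s): [2.39, 2.39, 3.14, 3.14, 3.14, 3.14, 3.14].

## Interface

Orientations are given as a unit quaternion [w, x, y, z].
In Python, from station import bot gives the robot as it stands.
- The arm moves only by the tool servo_tool, never from a script. Its argument "motion" is a list that holds one entry, the list of rows, each a list of 7 numbers: the shift along the tool's x, y, z in m, then the turn, a rotation vector about the tool's x, y, z in units of 5 degrees (1.0 is 5 degrees), then the opening, from 0 (shut) to 1 (fully open). A call has 1 to 20 rows; each row is the pose to reach, as a shift and turn from the pose commanded when the call began, along the tool's axes at that moment; what a row does not reach only later rows make up. A row lasts 1/12 s, in which the tool goes at most 41.7 mm and 7.16 degrees, less where a joint would pass 70% of its speed; a pose out of reach is approached as far as the arm can. A call with a gripper value outside its range is refused whole. The fingers move at their own pace and stop on an object; "grip_force" is the grip in N (left out, the last holds). Time passes only in rows, so rows that repeat a pose let the fingers close. It gives the time, the measured TCP pose, the force, the opening and the grip force at its end, in the units of the state.
- bot.get_obs(): the state, without advancing time (a new reading comes with each control period).
- bot.read_camera(name): name is "scene" or "side" or "wrist"; returns a dict with "img" (480x640x3 uint8, red, green, blue), "K" (3x3 intrinsics, pixels), "k1" (the pictures are not rectified: a ray, as slopes to the right and down, at radius r is drawn at 1 + k1 r^2 times it, then the intrinsics apply), "pose" (4x4, takes a point from camera to world coordinates). Camera axes: x right, y down, z forward; pixel columns grow to the right and rows downward; lengths in m; the calibration is good to about 2 mm. A picture is of the moment at which its call begins. There is no depth.
- bot.hand_in(): hands the job in; it is judged then, once.
The state is a dict: "t": time; "q": joint angles; "joint_vel": joint speeds; "joint_torque": joint torques, N m; "eef_pos": TCP position; "tool_rot": TCP orientation; "contact_force": force on the tool from outside, world axes, zero at the start; "torque": the same for the moment, N m; "gripper_width": opening from 0.0 (shut) to 1.0 (fully open); "grasp_force": force on a finger pad.
Only numpy, scipy, OpenCV 4.12 (cv2) and the standard library are available. Lean on these libraries where they do the work, as an engineer would, in place of code of your own. Each camera call takes 0.05 s, during which the arm holds its last target. There are 200 camera calls.

## Task

Pack the open grey case on the workbench. Stand the larger of the two drill chucks, nose up, in the empty bottom cavity; then lay the ribbed aluminium divider flat on the ledges inside the case, rib up; last, lay the T-shaped chuck key flat on the divider, on either side of its rib.

Things in the scene. Friction and masses are not known exactly. Their poses are not given: they have to be found in the camera images.
- case: Open grey case, fixed: 138 (x) x 214 (y) x 90 mm high, walls and floor 5. Origin: centre of underside, on the bench; z up. Inside: a ledge 30 wide along each short end (y = +-72 to +-102) and a 6 mm partition along x at y = 0, tops all level, 70 above the bench. Two cavities between, 69 (y) x 128 (x), 65 deep; the one at y = -37.5 holds a dark hole saw (fixed, 61 high).
- cavity (a point): Centre of the floor of the empty bottom cavity of the case (69 x 128 mm, 65 deep), 37.5 mm from the case's centre along its +y, 5 mm above the bench; axes as the case's. The chuck goes here.
- chuck: The larger drill chuck, loose steel, 60 mm tall, 0.35 kg, standing nose up: body 44 across for the lowest 26 mm, a cone, then a straight round nose 26 across from 34 to 60 mm height (grip there). Origin: centre of underside; z up through the nose. The smaller chuck (40 tall, 30 across) stays out.
- divider: Loose aluminium divider, 0.25 kg, flat on the bench: plate 96 (x) x 180 (y) x 5 mm; on its middle a grip rib 70 long (x), 14 thick (y), its top 45 above the plate's underside. Origin: centre of the plate's underside; z up. Same if turned half round. Lies lengthwise in the case with 16 (x), 12 (y) mm play each way. The plain plate with no rib stays out.
- chuck_key: Loose T-shaped steel chuck key, 0.1 kg, lying flat: 80 mm along x, plus an 8 mm nib at +x; shaft 12 across from x = -22 to 22 (grip there), round head 20 across at +x, square hub 20 at -x with a crossbar 60 long along y at x = -31. Origin: shaft axis, mid-length, 10 mm above what it lies on; z up. The plain L-shaped hex key stays out.
Not all that is in view belongs to the job. Leave any red look-alike of the chuck_key alone.

How it is judged:
On the way, in this order (a step that is already met when the one before it is completed fails the run):
1. the larger chuck stands nose up on the floor of the empty bottom cavity (x of chuck in the frame of case between -0.045 and 0.045 m and y of chuck in the frame of case between 0.015 and 0.062 m and z of chuck in the frame of case below 0.012 m and angle between chuck's own z axis and vertical below 0.2 rad), for 0.2 s.
2. the divider lies flat on the ledges over the chuck, rib up (all of step 1 and x of divider in the frame of case between -0.022 and 0.022 m and y of divider in the frame of case between -0.02 and 0.02 m and z of divider in the frame of case between 0.064 and 0.076 m and angle between divider's own z axis and vertical below 0.06 rad and angle between the y axis of divider and the y axis of case, either way round below 0.35 rad), for 0.2 s.
At the end, for the whole second after the job is handed in: Chuck nose up (11 deg) on the floor of the cavity that was empty; divider rib up, flat on the ledges (6 mm high or low, 3 deg), lengthwise (20 deg), within the walls; chuck key flat (11 deg) on the divider beside the rib, inside the case, not up on rib or rim; all released and at rest (all of step 2 and x of chuck_key in the frame of case between -0.045 and 0.045 m and (y of chuck_key in the frame of case between 0.018 and 0.082 m or y of chuck_key in the frame of case between -0.082 and -0.018 m) and z of chuck_key in the frame of case between 0.078 and 0.092 m and angle between the z axis of chuck_key and the z axis of case, either way round below 0.2 rad and linear speed of each of chuck, divider, chuck_key below 0.02 m/s); the robot touches nothing.
It also fails if it takes over 72 s, if anything falls off the work surface, if the arm or the gripper's body presses on something with over 40 N, if the wrist force passes 120 N, or if a joint passes its speed limit or range.

## Working session

There is one attempt and no reset: what is moved stays moved. The work goes in short steps, Python scripts to look and compute and a tool call to move; the robot and the scene stay as the last step left them, time stands still between calls to the robot, and variables do not carry over. Pictures are saved under pics/ and viewed, at most 10 in all, crops included, and the job is handed in when it is done.

Besides the shell and the picture viewer there is one more tool, called as name(argument=value, ...), one argument or row to a line, values as JSON. servo_tool: Moves the arm, as the interface text tells. Its arguments: {"type":"object","properties":{"motion":{"type":"array"},"grip_force":{"type":"number"}},"required":["motion"]}

```bash
mkdir -p pics; ls; cat > h.py <<'E'
import numpy as np, cv2, pickle
from station import bot
def snap(*names):
    r={}
    for n in names:
        c=bot.read_camera(n); r[n]=c; pickle.dump(c,open(f'pics/{n}.pkl','wb'))
    return r
def load(n): return pickle.load(open(f'pics/{n}.pkl','rb'))
def ray(c,uv):
    K=np.array(c['K'],float); x=(uv[0]-K[0,2])/K[0,0]; y=(uv[1]-K[1,2])/K[1,1]
    a,b=x,y
    for _ in range(30):
        s=1+c['k1']*(a*a+b*b); a,b=x/s,y/s
    P=np.array(c['pose']); return P[:3,3],P[:3,:3]@np.array([a,b,1.])
def onz(c,uv,z):
    o,d=ray(c,uv); return o+d*(z-o[2])/d[2]
def proj(c,p):
    P=np.array(c['pose']);K=np.array(c['K']); q=P[:3,:3].T@(np.array(p)-P[:3,3]); a=q[:2]/q[2]; a=a*(1+c['k1']*(a@a))
    return np.array([K[0,0]*a[0]+K[0,2],K[1,1]*a[1]+K[1,2]])
def tri(l):
    A=np.zeros((3,3));b=np.zeros(3)
    for c,uv in l:
        o,d=ray(c,uv);d=d/np.linalg.norm(d);M=np.eye(3)-np.outer(d,d);A+=M;b+=M@o
    return np.linalg.solve(A,b)
def save(n,img): cv2.imwrite(f'pics/{n}.png',img[:,:,::-1])
E
python3 - <<'E'
from h import *
r=snap('scene','side','wrist')
for n,c in r.items(): save(n+'0',c['img']); print(n,c['k1'],np.round(c['K'],1).tolist(),np.round(c['pose'],3).tolist())
print(bot.get_obs(),bot.tcp_to_grasp)
E
```

```text
pics
scene -0.13290143794193102 [[532.1, 0.0, 326.9], [0.0, 532.1, 235.7], [0.0, 0.0, 1.0]] [[-0.524, 0.645, -0.556, 1.172], [0.852, 0.406, -0.331, 0.329], [0.013, -0.647, -0.762, 0.98], [0.0, 0.0, 0.0, 1.0]]
side -0.07704260524294126 [[604.7, 0.0, 319.5], [0.0, 604.7, 234.4], [0.0, 0.0, 1.0]] [[0.919, 0.24, -0.313, 0.964], [0.394, -0.58, 0.713, -1.158], [-0.01, -0.779, -0.627, 0.998], [0.0, 0.0, 0.0, 1.0]]
wrist -0.053568113889092425 [[362.1, 0.0, 314.5], [0.0, 362.1, 240.3], [0.0, 0.0, 1.0]] [[0.252, -0.927, -0.279, 0.241], [-0.968, -0.242, -0.071, -0.634], [-0.002, 0.288, -0.958, 0.373], [0.0, 0.0, 0.0, 1.0]]
{'t': 0.15, 'q': array([ 1.20789893,  0.47766125,  0.02236596,  1.5561565 , -0.01149111,
        1.10927579, -0.08312042]), 'joint_vel': array([ 0.00042483, -0.00131831,  0.00022501, -0.00340496, -0.0002202 ,
       -0.002375  , -0.00167321]), 'joint_torque': array([ 3.11414180e-03, -5.96922469e+01,  1.61011253e+00, -2.81486052e+01,
        1.26101534e-02,  6.62062739e-03, -2.39295917e-05]), 'eef_pos': array([ 0.17001129, -0.65280678,  0.23054386]), 'tool_rot': array([-6.71133131e-04,  9.91896483e-01,  1.27046826e-01, -1.43018224e-04]), 'contact_force': array([-0.09856751, -1.05720244,  0.65956989]), 'torque': array([0.07473576, 0.0344916 , 0.0657942 ]), 'grasp_force': 0.0, 'gripper_width': 0.9979130860018377} 0.0187
```

View pics/scene0.png

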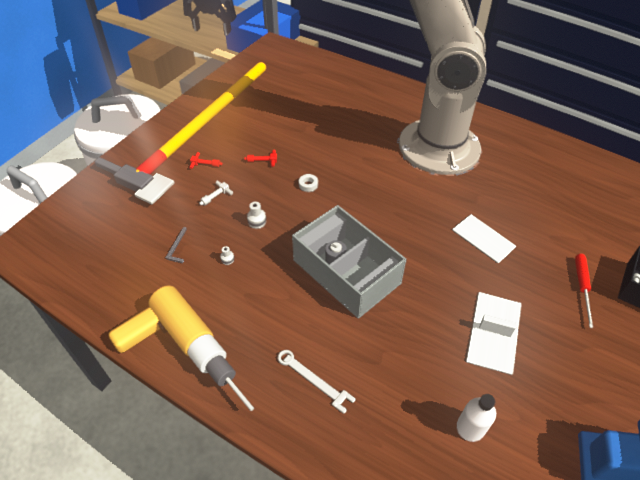

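View pics/side0.png

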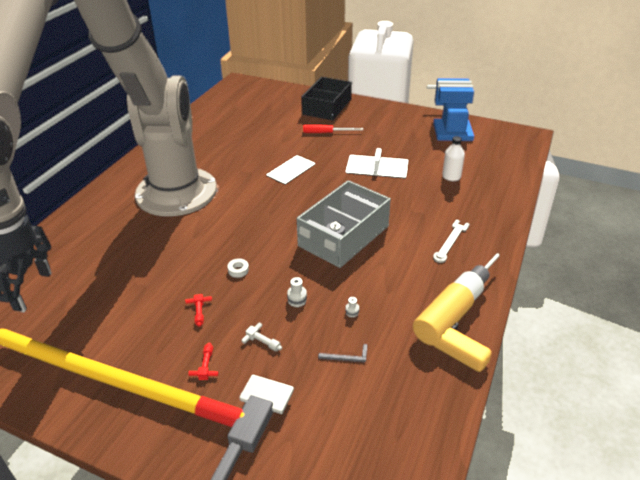

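In the scene view:
- **Chucks:** candidates at (256,215) and (227,256). The first is larger.
- **Key:** candidates are silver (215,192), red (205,160) and (262,157), and the L-shaped hex key (177,245). The silver T fits the description.
- **Divider:** the ribbed plate at (495,332) fits. The plain one is at (485,238).
- **Case:** at (348,260), with the hole saw at (336,247).

In the side view, the larger chuck is at (297,292), the key at (262,338), the divider at (377,165) and the case at (345,222).

I'll confirm these with one enlarged crop.

```bash
python3 - <<'E'
from h import *
s=load('scene')['img']; d=load('side')['img']
a=cv2.resize(s[165:325,185:415],None,fx=2,fy=2,interpolation=cv2.INTER_CUBIC)
b=cv2.resize(s[285:380,455:530],None,fx=3,fy=3,interpolation=cv2.INTER_CUBIC)
c=cv2.resize(d[180:365,230:400],None,fx=1.5,fy=1.5,interpolation=cv2.INTER_CUBIC)
e=cv2.resize(d[140:185,335:420],None,fx=3,fy=3,interpolation=cv2.INTER_CUBIC)
W=np.zeros((600,800,3),np.uint8)
W[:320,:460]=a; W[:285,470:695]=b; W[322:322+277,:255]=c[:277]; W[322:322+135,300:555]=e
save('crop1',W)
# blobs: non-brown, low-saturation
for n,im in (('scene',s),('side',d)):
    hsv=cv2.cvtColor(im,cv2.COLOR_RGB2HSV); m=((hsv[...,1]<70)&(hsv[...,2]>60)).astype(np.uint8)
    k,l,st,ce=cv2.connectedComponentsWithStats(m)
    for i in range(1,k):
        if 60<st[i,4]<9000 and 100<ce[i,1]<420:
            r=cv2.minAreaRect(np.argwhere(l==i)[:,::-1].astype(np.float32)); print(n,st[i].tolist(),ce[i].round(1),np.round(cv2.boxPoints(r)).astype(int).tolist())
E
```

```text
scene [486, 79, 154, 63, 1192] [563.7 109. ] [[485, 84], [488, 77], [642, 134], [639, 141]]
scene [298, 174, 20, 18, 284] [307.9 182.5] [[298, 174], [317, 174], [317, 191], [298, 191]]
scene [199, 181, 34, 24, 272] [215.8 192.7] [[194, 190], [226, 177], [233, 193], [200, 206]]
scene [247, 202, 19, 27, 388] [256.  215.6] [[247, 202], [265, 202], [265, 228], [247, 228]]
scene [292, 205, 114, 113, 7528] [348.  259.9] [[280, 248], [331, 191], [415, 267], [364, 324]]
scene [452, 214, 64, 49, 1424] [484.1 238. ] [[451, 230], [466, 210], [516, 245], [502, 266]]
scene [165, 227, 21, 36, 202] [175.8 247.5] [[165, 257], [183, 226], [198, 235], [180, 266]]
scene [220, 246, 14, 19, 193] [226.6 255.5] [[216, 250], [228, 244], [236, 260], [224, 266]]
scene [632, 272, 8, 12, 69] [636.1 277.4] [[632, 272], [639, 272], [639, 283], [632, 283]]
scene [585, 289, 8, 39, 115] [588.3 309.2] [[584, 289], [587, 289], [592, 327], [589, 327]]
scene [466, 292, 56, 83, 3397] [494.2 333.1] [[464, 366], [478, 291], [526, 300], [512, 375]]
scene [188, 334, 66, 77, 1568] [214.2 362.9] [[183, 348], [209, 329], [263, 
[... 782 characters left out ...]
476.  277.6] [[454, 281], [490, 245], [510, 264], [474, 300]]
side [227, 258, 22, 20, 343] [237.5 267.7] [[227, 258], [248, 258], [248, 277], [227, 277]]
side [287, 277, 20, 31, 460] [296.4 292.7] [[287, 277], [306, 277], [306, 307], [287, 307]]
side [17, 295, 9, 17, 89] [ 21.  303.6] [[17, 295], [24, 295], [25, 311], [18, 312]]
side [346, 297, 13, 21, 219] [351.9 307.3] [[346, 297], [358, 297], [358, 317], [346, 317]]
side [242, 323, 40, 28, 423] [260.4 337.5] [[241, 342], [246, 320], [286, 329], [280, 352]]
side [318, 344, 49, 18, 320] [345.5 356. ] [[318, 344], [366, 344], [366, 361], [318, 361]]
side [211, 375, 83, 105, 3190] [252.8 418.9] [[203, 475], [252, 368], [294, 387], [245, 495]]
```

View pics/crop1.png

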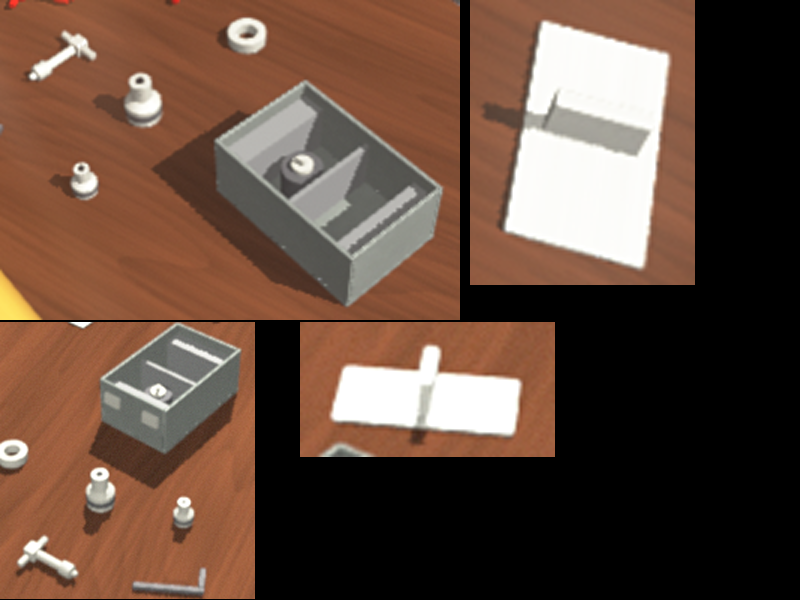

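The crop confirms the larger chuck (scene 256,215; wider and taller than 227,256), the silver T-key (crossbar toward upper right, 224,188) and the ribbed divider. The empty cavity is at the case's right-hand end.

```bash
python3 - <<'E'
from h import *
S=load('scene');D=load('side')
def quad(c,pts,z):
    P=np.array([onz(c,p,z) for p in pts]); ctr=P.mean(0)
    print(ctr.round(4),'edges',[round(float(np.linalg.norm(P[i]-P[i-1])),4) for i in range(4)])
    l=((P[1]-P[0])+(P[2]-P[3]))/2; s=((P[2]-P[1])+(P[3]-P[0]))/2
    for v in (l,s): print('  dir',np.degrees(np.arctan2(v[1],v[0])).round(1),np.linalg.norm(v).round(4))
quad(S,[(293.5,236),(360.5,292.5),(405,259),(337.5,206)],.09)   # long edge first
quad(D,[(297.5,219),(348.7,181.3)  ,(390,198.7),(340,243)],.09)
quad(S,[(479,292),(466.7,361.7),(512.7,373.7),(521.3,302.3)],.005)
quad(D,[(345.5,172),(407,177),(409,153.5),(349,149)],.005)
# rib top centre / chuck / key
def mask(c,box,f=lambda h:(h[...,1]<70)&(h[...,2]>60)):
    x,y,w,h=box; m=np.zeros(c['img'].shape[:2],bool); hs=cv2.cvtColor(c['img'],cv2.COLOR_RGB2HSV); m[y:y+h,x:x+w]=f(hs)[y:y+h,x:x+w]; return m
print('chuck nose tri',tri([(S,(185+140/2,165+79/2)),(D,(230+99.5/1.5,180+(474-322)/1.5))]).round(4))
for c,x,y in ((S,255,204.5),(D,296.3,281.3)): print(onz(c,(x,y),.06).round(4))
for c,b in ((S,(199,181,34,24)),(D,(242,323,40,28))):
    m=mask(c,b); P=np.array([onz(c,(u,v),.01)[:2] for v,u in np.argwhere(m)]); mn=P.mean(0); 
    w,V=np.linalg.eigh(np.cov((P-mn).T)); a=V[:,1]; t=(P-mn)@a; n=(P-mn)@V[:,0]
    print('key',mn.round(4),'axis',np.degrees(np.arctan2(a[1],a[0])).round(1),t.min().round(4),t.max().round(4),n.min().round(4),n.max().round(4),'spread at ends',np.ptp(n[t<t.min()+.02]).round(3),np.ptp(n[t>t.max()-.02]).round(3))
for nm,(u1,u2) in dict(hub=((74,43),(37,551-0)),head=((37,74),(68,572))).items():
    print(nm,onz(S,(185+u1[0]/2,165+u1[1]/2),.01).round(4),onz(D,(230+u2[0]/1.5,180+(u2[1]-322)/1.5),.01).round(4))
E
```

```text
[ 0.5249 -0.0008  0.09  ] edges [0.134, 0.2043, 0.1309, 0.2087]
  dir 74.8 0.2065
  dir 163.8 0.1324
[ 0.5308 -0.0091  0.09  ] edges [0.1393, 0.2118, 0.1319, 0.2222]
  dir 75.3 0.2169
  dir -17.3 0.1355
[0.4959 0.3493 0.005 ] edges [0.0961, 0.1808, 0.0954, 0.1815]
  dir 13.4 0.1812
  dir 104.4 0.0958
[0.4953 0.3622 0.005 ] edges [0.1345, 0.1839, 0.135, 0.1897]
  dir 14.1 0.1868
  dir 105.3 0.1347
chuck nose tri [ 0.5122 -0.2654  0.06  ]
[ 0.5091 -0.2659  0.06  ]
[ 0.5149 -0.267   0.06  ]
key [ 0.4928 -0.4094] axis 169.8 -0.0536 0.0412 -0.0328 0.0329 spread at ends 0.027 0.066
key [ 0.4937 -0.4095] axis 168.3 -0.0548 0.0399 -0.0324 0.0321 spread at ends 0.026 0.064
hub [ 0.4668 -0.4102  0.01  ] [ 0.4759 -0.4021  0.01  ]
head [ 0.5357 -0.4148  0.01  ] [ 0.535  -0.4201  0.01  ]
```

```bash
cat >> h.py <<'E'
from scipy.spatial.transform import Rotation as Rn
def go(pos,yawy,o=None):
    "shift+turn in tool axes to reach TCP pos, tool y at yaw (deg), pointing down"
    o=o or bot.get_obs(); q=o['tool_rot']; R=Rn.from_quat([q[1],q[2],q[3],q[0]])
    y=np.array([np.cos(np.radians(yawy)),np.sin(np.radians(yawy)),0]); z=np.array([0,0,-1.]); x=np.cross(y,z)
    T=Rn.from_matrix(np.c_[x,y,z])
    print('t',round(o['t'],2),'shift',R.inv().apply(np.array(pos)-o['eef_pos']).round(4).tolist(),'turn',((R.inv()*T).as_rotvec(degrees=True)/5).round(3).tolist())
E
python3 - <<'E'
from h import *
S=load('scene');D=load('side')
print('small chuck',onz(S,(226,249),.04),onz(D,(352,300),.04),'holesaw',onz(S,(336,247),.061),onz(D,(336,227),.061))
go((.512,-.2665,.16),-15)
E
```

```text
small chuck [ 0.6422207  -0.25142648  0.04      ] [ 0.6454136  -0.25529448  0.04      ] holesaw [ 0.51884028 -0.034627    0.061     ] [ 0.52389431 -0.04998137  0.061     ]
t 0.15 shift [0.4283, -0.2875, 0.0709] turn [-0.015, -0.007, -12.08]
```

servo_tool(
  motion=[
    [[0.428,-0.2875,0.071,0,0,-12.08,1],[0.428,-0.2875,0.071,0,0,-12.08,1],[0.428,-0.2875,0.071,0,0,-12.08,1],[0.428,-0.2875,0.071,0,0,-12.08,1],[0.428,-0.2875,0.071,0,0,-12.08,1],[0.428,-0.2875,0.071,0,0,-12.08,1],[0.428,-0.2875,0.071,0,0,-12.08,1],[0.428,-0.2875,0.071,0,0,-12.08,1],[0.428,-0.2875,0.071,0,0,-12.08,1],[0.428,-0.2875,0.071,0,0,-12.08,1],[0.428,-0.2875,0.071,0,0,-12.08,1],[0.428,-0.2875,0.071,0,0,-12.08,1],[0.428,-0.2875,0.071,0,0,-12.08,1],[0.428,-0.2875,0.071,0,0,-12.08,1],[0.428,-0.2875,0.071,0,0,-12.08,1],[0.428,-0.2875,0.071,0,0,-12.08,1],[0.428,-0.2875,0.071,0,0,-12.08,1]],
  ],
)

```text
t: 1.57
eef_pos: [0.5107, -0.2689, 0.1602]
tool_rot: [0.0, 0.794, 0.608, -0.001]
contact_force: [-0.1, 0.2, 0.1]
gripper_width: 0.996
grasp_force: 0.0
```

```bash
python3 - <<'E'
from h import *
r=snap('wrist','scene'); save('wrist1',r['wrist']['img']); o=bot.get_obs(); print(o['t'],o['eef_pos'],o['q'].round(2))
print(proj(r['wrist'],(.512,-.2665,.06)),proj(r['wrist'],(.528,-.005,.09)))
E
```

```text
1.6667 [ 0.51088528 -0.26871975  0.16039747] [ 0.65  0.42 -0.35  1.84  0.18  0.91 -0.05]
[315.15172519 237.53137868] [ 206.02024647 -254.53994212]
```

View pics/wrist1.png

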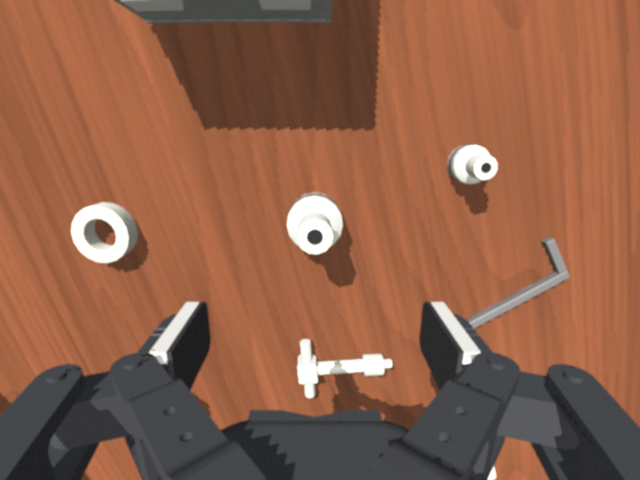

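The nose hole is at (315,237), exactly where (0.512,-0.2665) projects, so the chuck position is confirmed. The key is also visible, with its hub at (308,369) and nib tip at (391,364).

```bash
python3 - <<'E'
from h import *
w=load('wrist'); go((.512,-.2665,.038),-15)
a=onz(w,(308,369),.01);b=onz(w,(373,365),.01);c=onz(w,(391,364),.01);d=(c-a);print(a,b,c,np.degrees(np.arctan2(d[1],d[0])),'bar ends',onz(w,(305.5,341),.01),onz(w,(310,396),.01))
E
```

```text
t 1.67 shift [0.0025, 0.0005, 0.1224] turn [-0.002, 0.008, -0.031]
[ 0.4676896  -0.40474193  0.01      ] [ 0.52839825 -0.41666894  0.01      ] [ 0.54515381 -0.42017665  0.01      ] -11.268588368597587 bar ends [ 0.47363806 -0.37456647  0.01      ] [ 0.46119021 -0.43557507  0.01      ]
```

servo_tool(
  motion=[
    [[0.0025,0,0.035,0,0,0,1],[0.0025,0,0.07,0,0,0,1],[0.0025,0,0.1,0,0,0,1],[0.0025,0,0.122,0,0,0,1],[0.0025,0,0.122,0,0,0,1],[0.0025,0,0.122,0,0,0,1],[0.0025,0,0.122,0,0,0,0.1],[0.0025,0,0.122,0,0,0,0],[0.0025,0,0.122,0,0,0,0],[0.0025,0,0.122,0,0,0,0],[0.0025,0,0.122,0,0,0,0],[0.0025,0,0.122,0,0,0,0],[0.0025,0,0.122,0,0,0,0],[0.0025,0,0.122,0,0,0,0],[0.0025,0,0.122,0,0,0,0],[0.0025,0,0.122,0,0,0,0]],
  ],
  grip_force=50,
)

```text
t: 3.0
eef_pos: [0.5128, -0.265, 0.0393]
tool_rot: [0.0, 0.793, 0.609, 0.0]
contact_force: [-3.2, 0.8, 6.7]
gripper_width: 0.285
grasp_force: 48.6
```

```bash
python3 - <<'E'
from h import *
go((.50,-.11,.26),-15)
E
```

```text
t 3.0 shift [0.1463, -0.0523, -0.2208] turn [0.009, 0.006, -0.002]
```

servo_tool(
  motion=[
    [[0,0,-0.04,0,0,0,0],[0,0,-0.08,0,0,0,0],[0,0,-0.12,0,0,0,0],[0.04,-0.01,-0.15,0,0,0,0],[0.08,-0.03,-0.18,0,0,0,0],[0.11,-0.04,-0.2,0,0,0,0],[0.146,-0.052,-0.22,0,0,0,0],[0.146,-0.052,-0.22,0,0,0,0],[0.146,-0.052,-0.22,0,0,0,0]],
  ],
)

```text
t: 3.75
eef_pos: [0.501, -0.1048, 0.261]
tool_rot: [0.001, 0.791, 0.612, 0.002]
contact_force: [-0.1, -0.4, -2.4]
gripper_width: 0.284
grasp_force: 50.7
```

```bash
python3 - <<'E'
from h import *
r=snap('wrist','scene'); save('wrist2',r['wrist']['img']); o=bot.get_obs(); print(o['t'],o['eef_pos'],o['gripper_width'],o['grasp_force'])
E
```

```text
3.85 [ 0.49972722 -0.10982615  0.25844922] 0.280242961791168 50.748642683029175
```

View pics/wrist2.png

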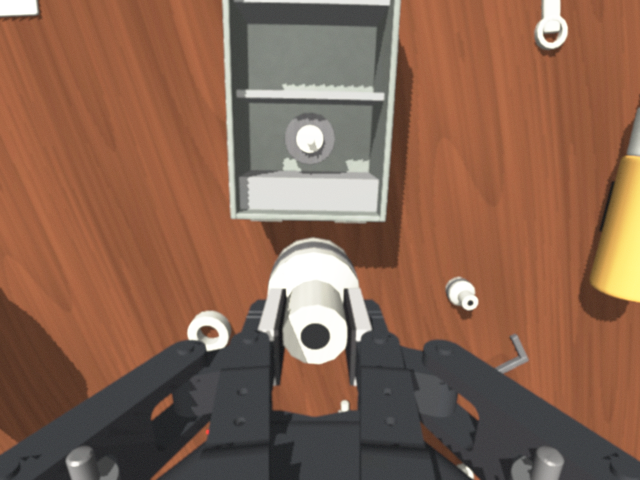

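The chuck is held nose up between the pads. The case's near rim runs from (231,217) to (386,219), the partition strip from (236,94) to (384,96), and the hole saw is at (309,138). The empty cavity is beyond the partition.

```bash
python3 - <<'E'
from h import *
w=load('wrist'); y=np.array([np.cos(np.radians(75)),np.sin(np.radians(75)),0])
a,b=onz(w,(231,217.5),.09),onz(w,(386.5,219.5),.09); d=b-a; print('near rim',a,b,np.linalg.norm(d),np.degrees(np.arctan2(d[1],d[0])), 'case ctr',(a+b)/2+.107*y)
a,b=onz(w,(238,94.5),.07),onz(w,(384,96.5),.07); d=b-a; print('part',(a+b)/2,np.linalg.norm(d),np.degrees(np.arctan2(d[1],d[0])))
print('saw',onz(w,(309.5,138),.061)+.0375*y)
E
```

```text
near rim [ 0.43028979 -0.08534695  0.09      ] [ 0.56368621 -0.12196877  0.09      ] 0.13833207119650776 -15.351412969448582 case ctr [ 5.24681635e-01 -3.03798183e-04  9.00000000e-02]
part [ 0.52536963 -0.00275697  0.07      ] 0.1265792284078018 -15.28745055076804
saw [ 0.52447905 -0.00112269  0.061     ]
```

```bash
python3 - <<'E'
from h import *
go((.5349,.0349,.15),-15.3)
go((.5349,.0349,.045),-15.3)
E
```

```text
t 3.85 shift [0.149, -0.0033, 0.1083] turn [0.004, 0.009, 0.079]
t 3.85 shift [0.1491, -0.0033, 0.2133] turn [0.004, 0.009, 0.079]
```

servo_tool(
  motion=[
    [[0.04,-0.001,0,0,0,0.08,0],[0.08,-0.002,0,0,0,0.08,0],[0.12,-0.003,0,0,0,0.08,0],[0.149,-0.003,0,0,0,0.08,0],[0.149,-0.003,0.02,0,0,0.08,0],[0.149,-0.003,0.06,0,0,0.08,0],[0.149,-0.003,0.1,0,0,0.08,0],[0.149,-0.003,0.1,0,0,0.08,0],[0.149,-0.003,0.1,0,0,0.08,0],[0.149,-0.003,0.1,0,0,0.08,0]],
  ],
)

```text
t: 4.68
eef_pos: [0.5367, 0.0338, 0.1595]
tool_rot: [0.0, 0.796, 0.605, 0.0]
contact_force: [0.0, -0.1, -2.0]
gripper_width: 0.285
grasp_force: 50.7
```

```bash
python3 - <<'E'
from h import *
go((.5349,.0349,.045),-15.3); o=bot.get_obs(); print(o['eef_pos'],o['gripper_width'])
E
```

```text
t 4.68 shift [0.0006, -0.0022, 0.1145] turn [0.01, -0.005, -0.037]
[0.53674467 0.03376793 0.15946187] 0.28482655357028713
```

servo_tool(
  motion=[
    [[0,-0.001,0.04,0,0,0,0],[0,-0.001,0.075,0,0,0,0],[0,-0.001,0.1,0,0,0,0],[0,-0.001,0.108,0,0,0,0],[0,-0.001,0.11,0,0,0,0],[0,-0.001,0.112,0,0,0,0],[0,-0.001,0.113,0,0,0,0],[0,-0.001,0.113,0,0,0,0]],
  ],
)

```text
t: 5.35
eef_pos: [0.5364, 0.0349, 0.0471]
tool_rot: [0.001, 0.796, 0.606, 0.001]
contact_force: [1.0, 0.5, -2.8]
gripper_width: 0.281
grasp_force: 50.6
```

servo_tool(
  motion=[
    [[0,0,0.001,0,0,0,0],[0,0,0.002,0,0,0,0],[0,0,0.0025,0,0,0,0],[0,0,0.0025,0,0,0,0]],
  ],
)

```text
t: 5.68
eef_pos: [0.5356, 0.0349, 0.0443]
tool_rot: [0.001, 0.796, 0.606, 0.001]
contact_force: [-2.3, -0.6, 7.5]
gripper_width: 0.288
grasp_force: 52.2
```

servo_tool(
  motion=[
    [[0,0,0,0,0,0,0.75],[0,0,0,0,0,0,0.75],[0,0,0,0,0,0,0.75],[0,0,0,0,0,0,0.75],[0,0,0,0,0,0,0.75],[0,0,0,0,0,0,0.75],[0,0,-0.02,0,0,0,0.75],[0,0,-0.05,0,0,0,0.75],[0,0,-0.09,0,0,0,0.75],[0,0,-0.13,0,0,0,0.75],[0,0,-0.17,0,0,0,0.75],[0,0,-0.18,0,0,0,0.75],[0,0,-0.18,0,0,0,0.75]],
  ],
)

```text
t: 6.77
eef_pos: [0.5371, 0.0352, 0.2266]
tool_rot: [0.002, 0.796, 0.606, 0.003]
contact_force: [0.3, -0.1, -0.4]
gripper_width: 0.748
grasp_force: 0.0
```

```bash
python3 - <<'E'
from h import *
r=snap('wrist','scene'); w=r['wrist']; print(proj(w,(.5349,.0349,.065)))
hs=cv2.cvtColor(w['img'],cv2.COLOR_RGB2HSV)
im=w['img'].copy(); save('wrist3',cv2.hconcat([im[60:460,120:520],cv2.resize(r['scene']['img'][195:325,280:410],(400,400),interpolation=cv2.INTER_CUBIC)]))
go((.4955,.350,.2),13.8)
E
```

```text
[310.60534726 222.02607022]
t 6.87 shift [0.2938, -0.1214, 0.0222] turn [-0.002, 0.005, -5.844]
```

View pics/wrist3.png

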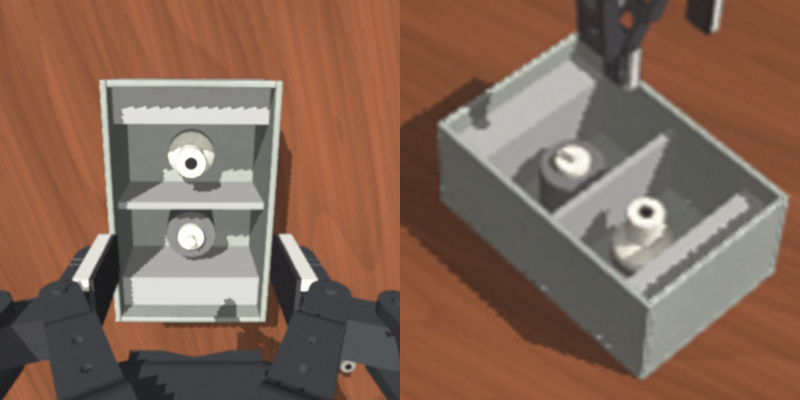

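The chuck stands nose up in the cavity, with its nose at (310,222) as predicted, and all four rim corners are visible. Next I'll move over the divider.

servo_tool(
  motion=[
    [[0.294,-0.121,0.022,0,0,-5.84,0.75],[0.294,-0.121,0.022,0,0,-5.84,0.75],[0.294,-0.121,0.022,0,0,-5.84,0.75],[0.294,-0.121,0.022,0,0,-5.84,0.75],[0.294,-0.121,0.022,0,0,-5.84,0.75],[0.294,-0.121,0.022,0,0,-5.84,0.75],[0.294,-0.121,0.022,0,0,-5.84,0.75],[0.294,-0.121,0.022,0,0,-5.84,0.75],[0.294,-0.121,0.022,0,0,-5.84,0.75],[0.294,-0.121,0.022,0,0,-5.84,0.75],[0.294,-0.121,0.022,0,0,-5.84,0.75]],
  ],
)

```text
t: 7.78
eef_pos: [0.4958, 0.3488, 0.1987]
tool_rot: [-0.0, 0.617, 0.787, -0.002]
contact_force: [0.4, 0.1, 0.1]
gripper_width: 0.75
grasp_force: 0.0
```

```bash
python3 - <<'E'
from h import *
w=load('wrist'); P=np.array([onz(w,(120+a,60+b),.09) for a,b in ((101,81),(281,81),(265,321),(117,321))]); print('case',P.mean(0)[:2],[np.linalg.norm(P[i]-P[i-1]).round(4) for i in range(4)], [np.degrees(np.arctan2(*(v[1::-1]))).round(1) for v in (P[1]-P[0],P[0]-P[3],P[1]-P[2])])
w=snap('wrist')['wrist']; im=w['img']; save('wrist4',im)
o=bot.get_obs(); print(o['eef_pos'])
E
```

```text
case [ 0.52522459 -0.00162389] [np.float64(0.2123), np.float64(0.1347), np.float64(0.2129), np.float64(0.1362)] [np.float64(-15.4), np.float64(74.2), np.float64(74.6)]
[0.49633328 0.34820319 0.19912737]
```

View pics/wrist4.png

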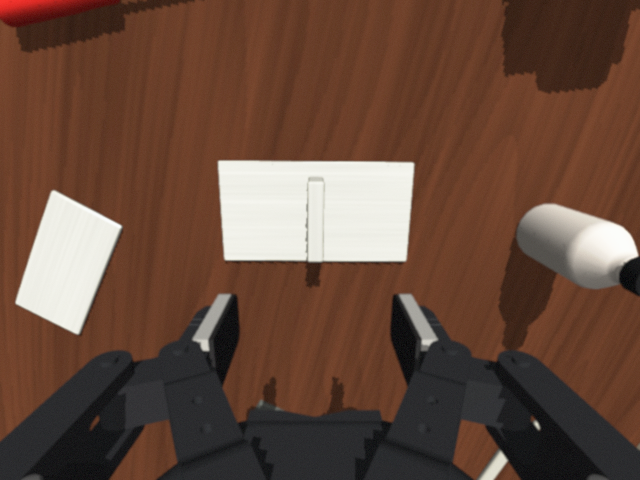

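The plate corners are (218,160), (414,162), (408,262) and (225,261). The rib top runs from (316,180) to (316,261).

```bash
python3 - <<'E'
from h import *
w=load('wrist')
P=np.array([onz(w,p,.005) for p in ((218.5,160.5),(413.5,162),(407.5,262),(225,261))]); print('div',P.mean(0)[:2],[np.linalg.norm(P[i]-P[i-1]).round(4) for i in range(4)],[np.degrees(np.arctan2(*(v[1::-1]))).round(1) for v in (P[1]-P[0],P[2]-P[3])])
a,b=onz(w,(316.5,262),.045),onz(w,(316.5,182),.045); print('rib',(a+b)/2,np.linalg.norm(a-b))
c=(P.mean(0)+ (a+b)/2)/2; print(c)
go((c[0],c[1],.013),13.8)
E
```

```text
div [0.49717962 0.34812319] [np.float64(0.0977), np.float64(0.1783), np.float64(0.0972), np.float64(0.1806)] [np.float64(13.4), np.float64(13.6)]
rib [0.49741663 0.34843842 0.045     ] 0.06932531151737599
[0.49729812 0.3482808  0.025     ]
t 7.83 shift [0.0002, 0.0014, 0.1861] turn [-0.028, 0.023, -0.019]
```

servo_tool(
  motion=[
    [[0,0.001,0.04,0,0,0,0.75],[0,0.001,0.08,0,0,0,0.75],[0,0.001,0.12,0,0,0,0.75],[0,0.001,0.155,0,0,0,0.75],[0,0.001,0.175,0,0,0,0.75],[0,0.001,0.185,0,0,0,0.75],[0,0.001,0.185,0,0,0,0.75],[0,0.001,0.185,0,0,0,0.4],[0,0.001,0.185,0,0,0,0],[0,0.001,0.185,0,0,0,0],[0,0.001,0.185,0,0,0,0],[0,0.001,0.185,0,0,0,0],[0,0.001,0.185,0,0,0,0],[0,0.001,0.185,0,0,0,0],[0,0.001,0.185,0,0,0,0],[0,0.001,0.185,0,0,0,0]],
  ],
  grip_force=80,
)

```text
t: 9.17
eef_pos: [0.4978, 0.3511, 0.0175]
tool_rot: [0.0, 0.617, 0.787, 0.001]
contact_force: [-1.1, -1.2, 6.2]
gripper_width: 0.145
grasp_force: 79.6
```

```bash
python3 - <<'E'
from h import *
o=bot.get_obs(); print(o['eef_pos'],o['gripper_width'],o['contact_force'])
# lift to .2, carry to case centre with yaw 74.6 + (grasp yaw-13.6)
q=o['tool_rot']; y=Rn.from_quat([q[1],q[2],q[3],q[0]]).apply([0,1,0]); print('yaw',np.degrees(np.arctan2(y[1],y[0])))
go((.5252,-.0016,.2),74.8)
E
```

```text
[0.49782912 0.35114371 0.0175072 ] 0.1450112266758091 [-1.10033177 -1.21617325  6.24476811]
yaw 13.79029893326977
t 9.17 shift [-0.349, -0.0571, -0.1828] turn [0.024, 0.008, -12.202]
```

servo_tool(
  motion=[
    [[0,0,-0.02,0,0,0,0],[0,0,-0.05,0,0,0,0],[0,0,-0.09,0,0,0,0],[0,0,-0.13,0,0,0,0],[0,0,-0.16,0,0,0,0],[-0.02,0,-0.183,0,0,-0.7,0],[-0.05,-0.01,-0.183,0,0,-1.8,0],[-0.085,-0.015,-0.183,0,0,-3,0],[-0.12,-0.02,-0.183,0,0,-4.2,0],[-0.155,-0.025,-0.183,0,0,-5.4,0],[-0.19,-0.03,-0.183,0,0,-6.6,0],[-0.225,-0.037,-0.183,0,0,-7.8,0],[-0.26,-0.043,-0.183,0,0,-9,0],[-0.295,-0.049,-0.183,0,0,-10.2,0],[-0.325,-0.053,-0.183,0,0,-11.4,0],[-0.342,-0.056,-0.183,0,0,-12,0],[-0.349,-0.057,-0.183,0,0,-12.2,0],[-0.349,-0.057,-0.183,0,0,-12.2,0],[-0.349,-0.057,-0.183,0,0,-12.2,0],[-0.349,-0.057,-0.183,0,0,-12.2,0]],
  ],
)

```text
t: 10.83
eef_pos: [0.5248, -0.0008, 0.1991]
tool_rot: [0.0, 0.132, 0.991, 0.0]
contact_force: [-0.2, 0.3, -2.1]
gripper_width: 0.152
grasp_force: 78.5
```

```bash
python3 - <<'E'
from h import *
r=snap('wrist','side'); w=r['wrist']; o=bot.get_obs(); print(o['eef_pos'],o['gripper_width'],o['q'].round(2))
W=cv2.hconcat([cv2.resize(w['img'],(400,300)),cv2.resize(r['side']['img'][80:280,240:440],(400,300))]); 
W=cv2.vconcat([cv2.resize(w['img'],(533,400))[:, :],]); s=cv2.resize(r['side']['img'][60:300,260:420],(267,400)); save('wrist5',cv2.hconcat([W,s]))
go((.5252,-.0016,.083),74.8)
E
```

```text
[ 0.52492935 -0.00055304  0.19904381] 0.14762545647676553 [ 0.61  0.4  -0.9   1.9   0.37  1.01  0.86]
t 10.93 shift [-0.0005, -0.001, 0.116] turn [0.003, 0.003, 0.02]
```

View pics/wrist5.png

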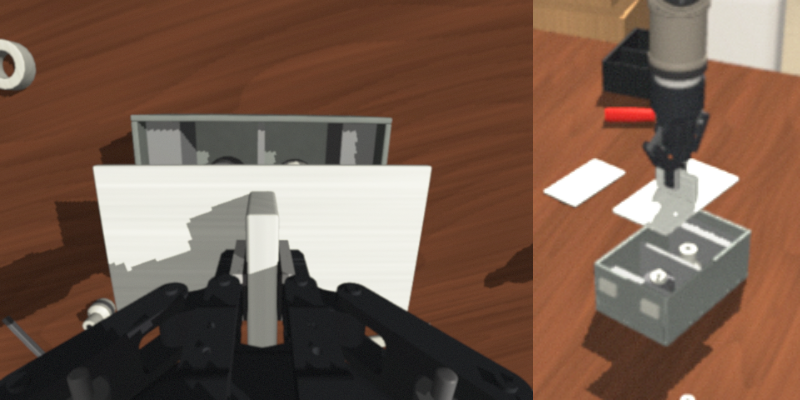

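The divider is held level above the case. Its far plate corners are at about (113,200) and (518,200) in the wrist picture, and the case's far rim runs from (157,139) to (469,143). I'll check the alignment.

```bash
python3 - <<'E'
from h import *
w=load('wrist'); th=np.radians(74.6); y=np.array([np.cos(th),np.sin(th)]); x=np.array([y[1],-y[0]]); C=np.array([.5252,-.0016])
hs=w['img'].mean(2)
for z,p in ((.189,[(113,200.5),(518,200)]),(.09,[(157,139.5),(469,142)])):
    for q in p:
        v=onz(w,q,z)[:2]-C; print(z,'case x,y',(v@x).round(4),(v@y).round(4))
o=bot.get_obs()['eef_pos'][:2]-C; print(o@x,o@y)
E
```

```text
0.189 case x,y -0.0453 -0.0863
0.189 case x,y -0.0464 0.0889
0.09 case x,y -0.0689 -0.106
0.09 case x,y -0.0683 0.1057
-0.0005389629149288334 0.0009374997704712681
```

servo_tool(
  motion=[
    [[0,0,0.03,0,0,0,0],[0,0,0.06,0,0,0,0],[0,0,0.085,0,0,0,0],[0,0,0.1,0,0,0,0],[0,0,0.106,0,0,0,0],[0,0,0.109,0,0,0,0],[0,0,0.11,0,0,0,0],[0,0,0.11,0,0,0,0]],
  ],
)

```text
t: 11.6
eef_pos: [0.5258, -0.0015, 0.0897]
tool_rot: [0.001, 0.132, 0.991, 0.0]
contact_force: [-0.9, 0.5, -2.0]
gripper_width: 0.148
grasp_force: 78.3
```

servo_tool(
  motion=[
    [[0,0,0.001,0,0,0,0],[0,0,0.002,0,0,0,0],[0,0,0.003,0,0,0,0],[0,0,0.003,0,0,0,0]],
  ],
)

```text
t: 11.93
eef_pos: [0.5259, -0.002, 0.0875]
tool_rot: [0.001, 0.132, 0.991, -0.0]
contact_force: [-3.8, -1.3, 10.0]
gripper_width: 0.15
grasp_force: 80.4
```

servo_tool(
  motion=[
    [[0,0,0,0,0,0,0.5],[0,0,0,0,0,0,0.5],[0,0,0,0,0,0,0.5],[0,0,0,0,0,0,0.5],[0,0,0,0,0,0,0.5],[0,0,-0.02,0,0,0,0.5],[0,0,-0.05,0,0,0,0.5],[0,0,-0.09,0,0,0,0.5],[0,0,-0.13,0,0,0,0.5],[0,0,-0.16,0,0,0,0.5],[0,0,-0.16,0,0,0,0.5]],
  ],
)

```text
t: 12.85
eef_pos: [0.5285, -0.0008, 0.2521]
tool_rot: [0.005, 0.132, 0.991, 0.001]
contact_force: [1.2, -0.1, 0.1]
gripper_width: 0.501
grasp_force: 0.0
```

```bash
python3 - <<'E'
from h import *
r=snap('wrist','scene','side'); w=r['wrist']; o=bot.get_obs(); print(o['eef_pos'])
a=cv2.resize(w['img'],(533,400)); b=cv2.resize(r['scene']['img'][195:325,280:410],(267,200),interpolation=cv2.INTER_CUBIC); c=cv2.resize(r['side']['img'][170:280,285:405],(267,200),interpolation=cv2.INTER_CUBIC)
save('wrist6',cv2.hconcat([a,cv2.vconcat([b,c])]))
go((.498,-.411,.17),78.7)
E
```

```text
[ 0.52474588 -0.00231872  0.24535606]
t 13.0 shift [-0.0815, -0.4013, 0.0756] turn [-0.007, -0.002, -0.784]
```

View pics/wrist6.png

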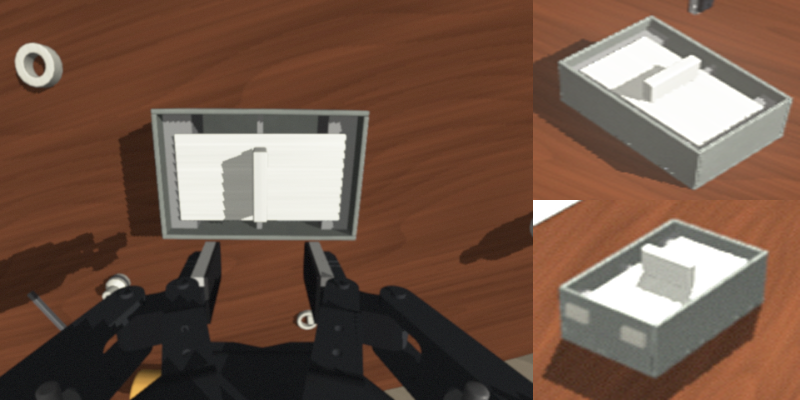

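The divider lies flat and centred on the ledges, inside the rim at about (150-370, 110-240) in the wrist picture. Next I'll go to the key.

servo_tool(
  motion=[
    [[-0.0815,-0.4,0.07,0,0,-0.78,0.6],[-0.0815,-0.4,0.07,0,0,-0.78,0.6],[-0.0815,-0.4,0.07,0,0,-0.78,0.6],[-0.0815,-0.4,0.07,0,0,-0.78,0.6],[-0.0815,-0.4,0.07,0,0,-0.78,0.6],[-0.0815,-0.4,0.07,0,0,-0.78,0.6],[-0.0815,-0.4,0.07,0,0,-0.78,0.6],[-0.0815,-0.4,0.07,0,0,-0.78,0.6],[-0.0815,-0.4,0.07,0,0,-0.78,0.6],[-0.0815,-0.4,0.07,0,0,-0.78,0.6],[-0.0815,-0.4,0.07,0,0,-0.78,0.6],[-0.0815,-0.4,0.07,0,0,-0.78,0.6],[-0.0815,-0.4,0.07,0,0,-0.78,0.6],[-0.0815,-0.4,0.07,0,0,-0.78,0.6],[-0.0815,-0.4,0.07,0,0,-0.78,0.6]],
  ],
)

```text
t: 14.25
eef_pos: [0.4994, -0.4074, 0.1757]
tool_rot: [-0.0, 0.097, 0.995, 0.0]
contact_force: [0.0, 0.7, -0.5]
gripper_width: 0.598
grasp_force: 0.0
```

```bash
python3 - <<'E'
from h import *
w=snap('wrist')['wrist']; o=bot.get_obs(); print(o['eef_pos'],o['q'].round(2)); save('w7',w['img'])
u0,v0=np.round(proj(w,(.498,-.411,.01))).astype(int); print(u0,v0)
hs=cv2.cvtColor(w['img'],cv2.COLOR_RGB2HSV); m=((hs[...,1]<70)&(hs[...,2]>110)).astype(np.uint8)
k,l,st,ce=cv2.connectedComponentsWithStats(m)
for i in range(1,k):
    if st[i,4]>200 and abs(ce[i]-[u0,v0]).max()<80:
        P=np.array([onz(w,(u,v),.012)[:2] for v,u in np.argwhere(l==i)]); mn=P.mean(0); print(st[i],ce[i],mn)
        a=np.radians(-11.3); 
        for _ in range(5):
            e=np.array([np.cos(a),np.sin(a)]);n=np.array([-e[1],e[0]]); t=(P-mn)@e; s=(P-mn)@n
            lo=t.min(); sh=(t>lo+.025)&(t<lo+.058); a+=np.polyfit(t[sh],s[sh],1)[0]
        cen=mn+e*((lo+t.max())/2-.004)+n*s[sh].mean(); print('yaw',np.degrees(a),'len',np.ptp(t),'width',np.ptp(s),'shaft w',np.ptp(s[sh]),'origin',cen)
        go((cen[0],cen[1],.004),np.degrees(a)+90)
E
```

```text
[ 0.49941227 -0.40771683  0.17590791] [ 1.12  0.6  -0.76  1.65  0.45  1.09  1.6 ]
310 218
[ 274  171   74  101 2500] [310.4712 209.2232] [ 0.49045432 -0.40870957]
yaw -10.654298420569267 len 0.08955739339475516 width 0.06166407853921034 shaft w 0.012878829546223406 origin [ 0.49790255 -0.40980406]
t 14.3 shift [0.0011, -0.0024, 0.1719] turn [0.002, -0.0, -0.099]
```

servo_tool(
  motion=[
    [[0.001,-0.002,0.04,0,0,0,0.6],[0.001,-0.002,0.08,0,0,0,0.6],[0.001,-0.002,0.115,0,0,0,0.6],[0.001,-0.002,0.145,0,0,0,0.6],[0.001,-0.002,0.16,0,0,0,0.6],[0.001,-0.002,0.165,0,0,0,0.6],[0.001,-0.002,0.167,0,0,0,0.6],[0.001,-0.002,0.167,0,0,0,0.6],[0.001,-0.002,0.167,0,0,0,0.6]],
  ],
)

```text
t: 15.05
eef_pos: [0.4989, -0.4118, 0.0109]
tool_rot: [0.001, 0.098, 0.995, -0.001]
contact_force: [0.4, -0.1, 0.4]
gripper_width: 0.602
grasp_force: 0.0
```

servo_tool(
  motion=[
    [[0,0,0.003,0,0,0,0.6],[0,0,0.004,0,0,0,0.6],[0,0,0.004,0,0,0,0.3],[0,0,0.004,0,0,0,0],[0,0,0.004,0,0,0,0],[0,0,0.004,0,0,0,0],[0,0,0.004,0,0,0,0],[0,0,0.004,0,0,0,0],[0,0,0.004,0,0,0,0],[0,0,0.004,0,0,0,0]],
  ],
  grip_force=50,
)

```text
t: 15.88
eef_pos: [0.4976, -0.4112, 0.0051]
tool_rot: [0.0, 0.099, 0.995, -0.0]
contact_force: [-1.0, 0.7, 5.4]
gripper_width: 0.112
grasp_force: 49.0
```

```bash
python3 - <<'E'
from h import *
o=bot.get_obs(); print(o['eef_pos'],o['gripper_width'],o['contact_force'])
th=np.radians(74.6); y=np.array([np.cos(th),np.sin(th)]); x=np.array([y[1],-y[0]]); C=np.array([.5252,-.0016]); p=C-.054*y-.003*x; print(p)
go((p[0],p[1],.2),74.6+.5)
E
```

```text
[ 0.49759917 -0.41123793  0.00513441] 0.11224117706400609 [-1.00731323  0.72804055  5.35145936]
[ 0.50796768 -0.05286448]
t 15.88 shift [0.0601, 0.3534, -0.195] turn [-0.002, 0.003, 0.718]
```

servo_tool(
  motion=[
    [[0,0,-0.03,0,0,0,0],[0,0,-0.07,0,0,0,0],[0,0,-0.11,0,0,0,0],[0,0.02,-0.15,0,0,0,0],[0.01,0.05,-0.18,0,0,0.2,0],[0.015,0.09,-0.195,0,0,0.3,0],[0.02,0.13,-0.195,0,0,0.4,0],[0.03,0.17,-0.195,0,0,0.5,0],[0.04,0.21,-0.195,0,0,0.6,0],[0.045,0.25,-0.195,0,0,0.7,0],[0.05,0.29,-0.195,0,0,0.7,0],[0.055,0.32,-0.195,0,0,0.7,0],[0.06,0.345,-0.195,0,0,0.7,0],[0.06,0.3535,-0.195,0,0,0.7,0],[0.06,0.3535,-0.195,0,0,0.7,0],[0.06,0.3535,-0.195,0,0,0.7,0],[0.06,0.3535,-0.195,0,0,0.7,0]],
  ],
)

```text
t: 17.3
eef_pos: [0.5078, -0.0548, 0.1994]
tool_rot: [-0.0, 0.13, 0.992, -0.0]
contact_force: [-0.0, -0.7, -0.8]
gripper_width: 0.116
grasp_force: 48.9
```

```bash
python3 - <<'E'
from h import *
r=snap('wrist','side','scene'); w=r['wrist']; o=bot.get_obs(); print(o['eef_pos'],o['gripper_width'],o['contact_force'],proj(w,o['eef_pos']))
a=cv2.resize(w['img'],(533,400)); b=cv2.resize(r['scene']['img'][175:325,280:410],(267,300),interpolation=cv2.INTER_CUBIC); c=cv2.resize(r['side']['img'][130:280,285:405],(267,300),interpolation=cv2.INTER_CUBIC)
R=cv2.vconcat([b,c]); L=np.zeros((600,533,3),np.uint8); L[:400]=a; save('wrist7',cv2.hconcat([L,R]))
go((.508,-.0529,.081),74.6)
E
```

```text
[ 0.50779931 -0.05445682  0.19951712] 0.11052524098830614 [-0.70756807 -0.13564358 -1.02173261] [314.29975489 307.00635422]
t 17.45 shift [0.0002, 0.0016, 0.1185] turn [-0.004, -0.005, 0.087]
```

View pics/wrist7.png

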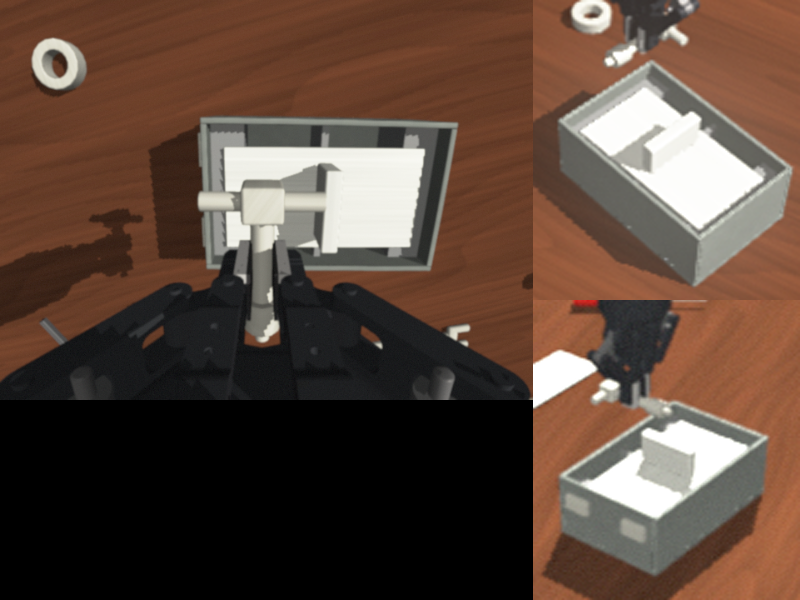

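The key is held with its crossbar at (239-390, 241) in the wrist picture, level in both outside views. I'll check clearance by projection.

```bash
python3 - <<'E'
from h import *
w=load('wrist'); th=np.radians(74.6); y=np.array([np.cos(th),np.sin(th)]); x=np.array([y[1],-y[0]]); C=np.array([.5252,-.0016])
for q in ((239,241),(390,241.5),(315.6,242),(316,408)):
    v=onz(w,q,.207)[:2]-C; print('case x,y',(v@x).round(4),(v@y).round(4))
E
```

```text
case x,y -0.0347 -0.0852
case x,y -0.035 -0.0264
case x,y -0.0345 -0.0553
case x,y 0.0447 -0.0544
```

servo_tool(
  motion=[
    [[0,0.001,0.03,0,0,0,0],[0,0.001,0.06,0,0,0,0],[0,0.001,0.09,0,0,0,0],[0,0.001,0.105,0,0,0,0],[0,0.001,0.112,0,0,0,0],[0,0.001,0.114,0,0,0,0],[0,0.001,0.115,0,0,0,0],[0,0.001,0.115,0,0,0,0]],
  ],
)

```text
t: 18.12
eef_pos: [0.509, -0.0519, 0.0857]
tool_rot: [0.001, 0.129, 0.992, 0.0]
contact_force: [0.6, -0.2, -0.6]
gripper_width: 0.11
grasp_force: 48.9
```

servo_tool(
  motion=[
    [[0,0,0.001,0,0,0,0],[0,0,0.002,0,0,0,0],[0,0,0.003,0,0,0,0],[0,0,0.004,0,0,0,0],[0,0,0.004,0,0,0,0],[0,0,0.004,0,0,0,0]],
  ],
)

```text
t: 18.62
eef_pos: [0.5081, -0.0517, 0.0808]
tool_rot: [-0.0, 0.129, 0.992, -0.0]
contact_force: [-0.3, 0.2, -0.8]
gripper_width: 0.111
grasp_force: 48.9
```

servo_tool(
  motion=[
    [[0,0,0.001,0,0,0,0],[0,0,0.0015,0,0,0,0],[0,0,0.0015,0,0,0,0],[0,0,0.0015,0,0,0,0]],
  ],
)

```text
t: 18.95
eef_pos: [0.5083, -0.0517, 0.08]
tool_rot: [0.0, 0.129, 0.992, -0.0]
contact_force: [-3.4, -1.4, 8.1]
gripper_width: 0.11
grasp_force: 50.1
```

servo_tool(
  motion=[
    [[0,0,0,0,0,0,0.4],[0,0,0,0,0,0,0.4],[0,0,0,0,0,0,0.4],[0,0,0,0,0,0,0.4],[0,0,0,0,0,0,0.4],[0,0,-0.02,0,0,0,0.4],[0,0,-0.05,0,0,0,0.4],[0,0,-0.09,0,0,0,0.4],[0,0,-0.13,0,0,0,0.4],[0,0,-0.16,0,0,0,0.4],[0,0,-0.16,0,0,0,0.4],[0,0,-0.16,0,0,0,0.4]],
  ],
)

```text
t: 19.95
eef_pos: [0.5092, -0.0518, 0.241]
tool_rot: [0.002, 0.129, 0.992, -0.0]
contact_force: [0.2, -0.9, -0.9]
gripper_width: 0.397
grasp_force: 0.0
```

```bash
python3 - <<'E'
from h import *
r=snap('wrist','scene','side'); w=r['wrist']; o=bot.get_obs(); print(o['eef_pos'],o['gripper_width'])
th=np.radians(74.6); y=np.array([np.cos(th),np.sin(th)]); x=np.array([y[1],-y[0]]); C=np.array([.5252,-.0016])
# difference against the picture before lowering: key pixels inside the case show as a change; and edges of parts along case
g=cv2.cvtColor(w['img'],cv2.COLOR_RGB2HSV)
pts=[(-.041,-.085),(-.041,-.025),(-.031,-.055),(-.0,-.055),(.045,-.055)]
print([np.round(proj(w,[*(C+a*x+b*y),.085])).astype(int).tolist() for a,b in pts])
u,v=proj(w,[*(C-.02*x-.055*y),.085]).astype(int); print(u,v)
G=w['img'].mean(2)[v-60:v+80:5,u-75:u+75:5]; print('\n'.join(' '.join(f'{int(k):3d}' for k in row) for row in G))
E
```

```text
[ 0.50716421 -0.05200104  0.23796804] 0.3998992330360544
[[275, 174], [348, 175], [312, 187], [311, 223], [311, 273]]
311 199
 68  72  97 148 144 146 151 152 152 152 150 144 141 139 138 136 133 134 137 134 133 134 131 122 117 112 107 101  98  95
 69  68  79 128  92 100 102 105 107 106 111 110 109 116 116 122 118 121 124 124 129 131 133 137 138 141 140 141 142 140
 70  41  73 150  73  94  93  94  91  91  90  86  69  81  83  84  85  83  84  82  84  87  86  86  86  87  47  45  93  91
 41  37  99 152 117 151 144 137 156 148 135 124  72  83  84  83  83  83  87  85  84  89  86  87  87  85  48  47 120  96
 38  36 124 155 115 161 161 159 158 161 160 151  69  85  82  83  84  86  86  88  85  87  86  85  86  86  48  51 162 109
 37  40 124 156 117 160 161 160 159 158 159 151  71  87  87  83  85  86  85  86  87  85  85  84  84  86  46  53 162  97
 42  40 121 148 111 160 158 180 219 217 216 215 203 201 193 184 176 172 173 173 172 175 171 166 163 163 154 153 184 157
 41  38 118 150 107 158 152 186 243 242 243 243 240 186 198 197 201 199 220 243 242 242 242 242 242 242 242 242 241 242
 38  40 120 15
[... 1685 characters left out ...]
 158 159 105 243 242 242 213 145 146 117 170 218 232 219 144 145 142 145 141 143 142  93  75 236 236
 39  38  47 133 119 157 159  94 241 241 242 153 145 146 112 180 221 229 204 145 144 146 144 146 145 146  87  75 236 235
 40  44  46 128 124 157 158 114 242 241 241 194 147 145 121 185 222 229 224 145 144 146 144 144 144 146  81  82 236 236
 41  39  43 127 130 153 159  94 243 242 242 173 145 145 124 193 226 227 212 145 144 145 144 144 144 144 112  91 236 236
 42  35  38 119 139 153 159 104 240 239 239 239 234 162 142 128 228 238 239 141 142 141 139 139 141 186 233  99 235 236
 37  39  40 112 149 149 157 111 228 228 230 230 226 189 209 179 211 227 169 130 130 129 131 212 225 225 229 121 236 238
```

The pixel grid shows the key in place. The hub is at about (311,187), the crossbar spans about u = 275 to 346, and the shaft runs straight down column 311. All of it matches the predicted flat pose on the divider, clear of the rib, so I'm handing in.

```bash
python3 -c "
from station import bot
print(bot.hand_in())"
```

```text
the job is handed in; nothing more can be done
None
```

I handed the job in at about 20 s of the 72 s: the larger chuck is nose up in the cavity, the divider flat on the ledges with its rib up, and the key flat beside the rib, all released; `hand_in()` gave no verdict, and I checked the key's final pose from pixel values, not a viewed picture.

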